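Free the sagging gate bolt and hold the gate ajar

ROBOT

A 6-joint arm with a two-finger parallel gripper is mounted at the origin on a cart in front of the work surface, level with it; the furniture and walls round the work are solid. World frame = base frame: x ahead of the robot, y to its left, z up, the work surface at z = 0. Lengths are in m, angles in rad, forces in N, time in s.
With the tool pointing down it reaches from about 0.375 to 0.9 m from the base axis. Payload 3.1 kg.
Tool frame: the origin (TCP) lies at the very end of the fingers, on their centre line; the grasp point (between the pads) lies tcp_to_grasp behind it (tcp_to_grasp is the distance from the TCP to the grasp point, in m); z points along the fingers, y is the direction in which the jaws open and shut (so a half turn about z gives the same grasp; the last joint's range is limited). The gripper opens to 87 mm and grips with 3 to 60 N. Pads are 19 mm wide; open, the fingers measure 117 mm over their backs; the gripper's body (75 mm by 190 mm) begins 51 mm behind the grasp point.
Start: joints at [0.959, 0.527, 1.433, -0, 1.181, -0.178], TCP at [0.263, 0.567, 0.223] pointing down, gripper open.
Joint ranges: [-3.08, 3.08], [-0.75, 2.2], [0.22, 2.44], [-1.43, 4.57], [0, 2.65], [-2.85, 2.85]. Speed limits (rad/s): [2.79, 2.79, 3.14, 3.14, 3.14, 3.14].

INTERFACE

Orientations are given as a rotation vector (axis times angle).
In Python, from cell import * gives the robot as it stands. The module is installed in compiled form; this text tells all that it offers.
- The arm moves only by the tool send_rows, never from a script. Its argument "increments" is a list of rows, each an object of numbers: "x", "y", "z": the shift along the tool's x, y, z in mm; "yaw": the turn about the tool's z in rad. A call has 1 to 8 rows; each row is the pose to reach, as a shift and turn from the pose measured when the call began, along the tool's axes at that moment; what a row does not reach only later rows make up. A row lasts 1/10 s, in which the tool goes at most 50 mm and 8.59 degrees, less where a joint would pass 70% of its speed; a pose out of reach is approached as far as the arm can. A call with a gripper value outside its range is refused whole. "gripper" is the opening, from 0 (shut) to 1 (fully open), set as the call begins (left out, the last holds). The fingers move at their own pace and stop on an object; "grip_force" is the grip in N (left out, the last holds). Time passes only in rows, so rows that repeat a pose let the fingers close. It gives the time, the measured TCP pose, the force and the opening at its end, in the units of the state.
- sense(): the state, without advancing time (a new reading comes with each control period).
- grab_frame(name): name is "scene" or "top" or "wrist"; returns a dict with "pixels" (384x512x3 uint8, blue, green, red), "range_z" (384x512 float32, m along the optical axis (not along the pixel's ray), 0 where there is no reading), "mtx" (3x3 intrinsics, pixels), "extrinsics" (4x4, takes a point from camera to world coordinates); the wrist camera has in their place "hand_eye" (4x4, takes a point from camera to tool coordinates, whose origin is the TCP and whose axes are the flange's). Camera axes: x right, y down, z forward; pixel columns grow to the right and rows downward; lengths in m; the calibration is good to about 2 mm. The wrist camera is an equidistant fisheye: a pixel r from the principal point sees the ray r / f radians off the axis. A picture is of the moment at which its call begins: read the wrist's pose just before it.
- finish_job(): hands the job in, once; it reports no verdict.
The state is a dict: "t": time; "qpos": joint angles; "dq": joint speeds; "effort": joint torques, N m; "position": TCP position; "tool_rot": TCP orientation; "force": force on the tool from outside, world axes, zero at the start; "torque": the same for the moment, N m; "finger_gap": finger opening in m.
Only numpy, scipy, OpenCV 4.12 (cv2) and the standard library are available. Lean on these libraries where they do the work, as an engineer would, in place of code of your own. Each camera call takes 0.05 s, during which the arm holds its last target.

TASK

The bolt of the little sample gate has sagged in its worn guides, so its down-turned nose catches behind the bent-up lip of the keeper. Lift the bolt by its upright handle and keep it lifted while you slide it out of the keeper without forcing it, then swing the gate about 20 degrees ajar by the same handle so that the keeper can be got at. The gate springs shut, so finish still gripping the handle and holding the gate ajar and still; do not push the things lying around it out of place.

Things in the scene. Friction and masses are not known exactly. Their poses are not given: they have to be found in the camera images.
- frame: Fixed steel stand, base plate 85 x 300 x 10 mm, two square grey posts 178 mm high with a small barred gate between. Origin: middle of the shut gate's plane, on the bench. x points through the gate away from its front (it opens to -x), y along the shut gate to the hinge post, z up. The leaf spans y 0.095 to -0.095, 18 mm thick, 30 to 160 mm above the bench; latch post at y = -0.120.
- hinge_axis (a point): Point on the gate's vertical hinge axis, at (0, 0.100, 0.160) in the stand's frame. The gate swings about the vertical through it.
- handle: The bolt's handle: upright plain steel post, 16 mm diameter, 60 mm high, joined at its foot by a 12 mm arm to the bolt behind. Origin: its centre, 30 mm below its top; z up. Bolt home and sagging: at (-0.080, -0.062, 0.166) in the stand's frame. Guides and keeper stand at most 47 mm in front of the gate's plane and 161 mm high, so it is free all round. It can turn in the grip as the gate swings.
- bolt_draw (a joint): How far the bolt is drawn, m: 0 home, 0.050 end stop; grows as the handle moves along the gate to the hinge post (the stand's +y). Starts at 0 to 0.006. About 2 N of friction, stays where left. Sagging, its nose strikes the keeper's lip at about 0.008; from 0.038 the nose is out of the keeper and the gate is free.
- bolt_lift (a joint): How far the bolt is lifted in its guides, m: 0 sagging (it drops back by its weight, about 2.5 N), 0.014 the upper stop. The nose passes over the lip at 0.007 and more, and must stay lifted until bolt_draw is past 0.036.
- gate (a joint): Opening angle of the gate, rad: 0 shut, 1.2 wide open, growing as the free edge comes forward (-x of the stand; clockwise from above). A spring shuts it: about 1.5 to 3.5 N at the handle. While the nose is in the keeper it only rattles by about 0.02.
- lip_top (a point): Middle of the top of the keeper's bent-up lip (14 mm thick along y), at (-0.030, -0.120, 0.122) in the stand's frame. The keeper is a steel staple on the front of the latch post, 16 mm wide along y; the bolt is a 14 mm rod whose end has a nose turned down 8 mm below the rod.
- padlock: Bystander: padlock lying flat in front of the gate, 69 x 42 x 17 mm; origin at the centre of its underside.
- lock_cylinder: Bystander, fast to the bench: metal lock cylinder lying in front of the hinge post, 61 x 45 x 45 mm; origin at the centre of its underside.
- screwdriver: Bystander: screwdriver lying in front of the stand, 198 mm long (along its y), 30 mm high; origin at the centre of its underside.
- oil_bottle: Bystander: small oil bottle with a spout standing at the left, 39 mm in diameter, 113 mm high; origin at the centre of its underside.

How it is judged:
On the way:
1. the bolt has been lifted over the lip and drawn clear of the keeper (value of joint bolt_draw above 0.038 m), for 0.05 s.
At the end, for the whole second after the job is handed in: The bolt is drawn at least 38 mm, the gate is held still at 0.2 to 0.6 rad (11 to 34 degrees) against its spring, and the fingers are still on the bolt's handle with at least 1 N (value of joint gate between 0.2 and 0.6 rad and value of joint bolt_draw above 0.038 m and velocity of joint gate between -0.1 and 0.1 rad/s and contact force between the fingers and handle above 1 N); the arm keeps its last pose, push and grip.
It fails at once if the padlock is pushed more than 3 cm away (distance of padlock from where it was at the start of the episode above 0.03 m).
It fails at once if the screwdriver is pushed more than 3 cm away (distance of screwdriver from where it was at the start of the episode above 0.03 m).
It fails at once if the oil bottle is pushed more than 3 cm away (distance of oil_bottle from where it was at the start of the episode above 0.03 m).
It fails at once if the bolt is forced through the keeper without being lifted (value of joint bolt_draw between 0.013 and 0.03 m and value of joint bolt_lift below 0.004 m).
It also fails if it takes over 32 s, if anything falls off the work surface, if the arm or the gripper's body presses on something with over 40 N, if the wrist force passes 120 N, or if a joint passes its speed limit or range.

## Working session

There is one attempt and no reset: what is moved stays moved. The work goes in short steps, Python scripts to look and compute and a tool call to move; the robot and the scene stay as the last step left them, time stands still between calls to the robot, and variables do not carry over. Pictures are saved under pics/ and viewed, and the job is handed in when it is done.

Besides the shell and the picture viewer there is one more tool, called after "Call:" as name(argument=value, ...) on one line, values as JSON. send_rows: Moves the arm, as the interface text tells. Its arguments: {"type":"object","properties":{"increments":{"type":"array","items":{"type":"object","properties":{"x":{"type":"number"},"y":{"type":"number"},"z":{"type":"number"},"yaw":{"type":"number"}}}},"gripper":{"type":"number"},"grip_force":{"type":"number"}},"required":["increments"]}

```bash
mkdir -p pics; ls; python3 - <<'E'
from cell import *
import cv2,numpy as np
s=sense()
for k,v in s.items(): print(k,np.round(v,3))
for n in ("scene","top"):
    f=grab_frame(n); cv2.imwrite(f"pics/{n}0.png",f["pixels"]); np.savez(f"{n}0.npz",**f)
    print(n,f["mtx"],np.round(f["extrinsics"],3))
E
```

```text
pics
t 0.0
qpos [ 0.958  0.529  1.434 -0.     1.181 -0.178]
dq [ 0.002 -0.    -0.002 -0.001 -0.001  0.001]
effort [ 1.0000e-03 -4.4004e+01 -1.7660e+01  6.3000e-02  5.8000e-02 -0.0000e+00]
position [0.262 0.566 0.222]
tool_rot [-6.760e-01 -3.067e+00  3.000e-03]
force [0.193 0.765 0.449]
torque [-0.031  0.021 -0.078]
finger_gap 0.087
scene [[395.46161593   0.         253.72365009]
 [  0.         395.46161593 192.14920473]
 [  0.           0.           1.        ]] [[ 0.9   -0.228  0.372  0.209]
 [-0.437 -0.469  0.768 -0.546]
 [-0.    -0.853 -0.522  0.574]
 [ 0.     0.     0.     1.   ]]
top [[447.09784843   0.         249.7495863 ]
 [  0.         447.09784843 189.78069419]
 [  0.           0.           1.        ]] [[ 0.005 -0.985  0.173  0.318]
 [-1.    -0.008 -0.019  0.101]
 [ 0.02  -0.173 -0.985  1.362]
 [ 0.     0.     0.     1.   ]]
```

View pics/scene0.png

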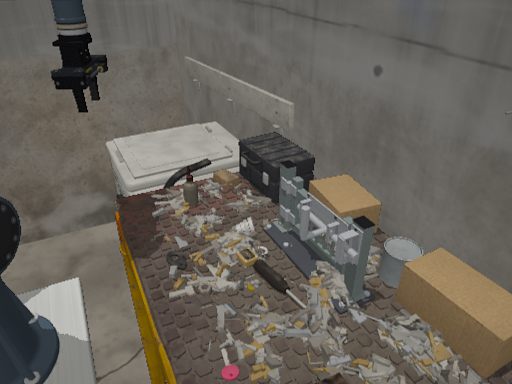

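View pics/top0.png

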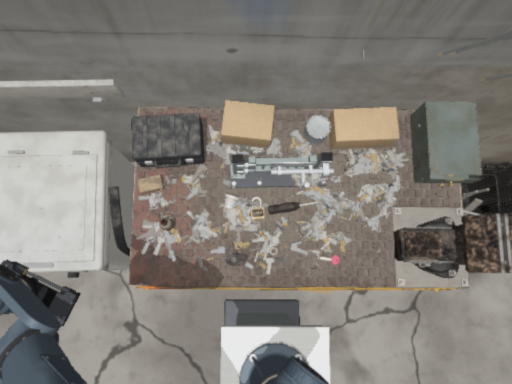

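```bash
cat > h.py <<'E'
import numpy as np,cv2
def cloud(f):
    d=f["range_z"];K=f["mtx"];E=f["extrinsics"]
    v,u=np.mgrid[0:384,0:512]
    P=np.stack([(u-K[0,2])/K[0,0]*d,(v-K[1,2])/K[1,1]*d,d],-1)
    W=P@E[:3,:3].T+E[:3,3]; W[d==0]=np.nan
    return W
def ray(f,u,v,z):
    K=f["mtx"];E=f["extrinsics"]
    r=E[:3,:3]@np.array([(u-K[0,2])/K[0,0],(v-K[1,2])/K[1,1],1]);o=E[:3,3]
    return o+r*(z-o[2])/r[2]
E
python3 - <<'E'
from h import *
t=np.load("top0.npz");s=np.load("scene0.npz")
a=cv2.resize(t["pixels"][140:220,220:345],None,fx=6,fy=6,interpolation=cv2.INTER_CUBIC);cv2.imwrite("pics/topc.png",a)
b=cv2.resize(s["pixels"][155:315,235:385],None,fx=3.7,fy=3.7,interpolation=cv2.INTER_CUBIC);cv2.imwrite("pics/scc.png",b)
W=cloud(t)
for zr in [(0.168,0.183),(0.185,0.21)]:
  m=(W[...,2]>zr[0])&(W[...,2]<zr[1])
  m[:, :215]=0;m[:,345:]=0;m[:140]=0;m[220:]=0
  n,l,st,c=cv2.connectedComponentsWithStats(m.astype(np.uint8))
  for i in range(1,n):
    if st[i,4]>5: print(zr,st[i],np.round(W[l==i].mean(0),4),np.round(W[l==i].min(0),3),np.round(W[l==i].max(0),3))
W=cloud(s)
for zr in [(0.168,0.183),(0.184,0.21)]:
  m=(W[...,2]>zr[0])&(W[...,2]<zr[1])
  m[:, :260]=0;m[:,385:]=0;m[:150]=0;m[315:]=0
  n,l,st,c=cv2.connectedComponentsWithStats(m.astype(np.uint8))
  for i in range(1,n):
    if st[i,4]>5: print("sc",zr,st[i],np.round(W[l==i].mean(0),4),np.round(W[l==i].min(0),3),np.round(W[l==i].max(0),3))
E
```

```text
(0.168, 0.183) [321 152  12  11 107] [ 0.6207 -0.1301  0.1769] [ 0.606 -0.146  0.169] [ 0.633 -0.115  0.183]
(0.168, 0.183) [232 154  11  10  97] [0.6134 0.1142 0.1766] [0.602 0.1   0.168] [0.625 0.128 0.183]
(0.168, 0.183) [303 184   4   5   8] [ 0.5357 -0.0675  0.1773] [ 0.532 -0.073  0.173] [ 0.543 -0.064  0.182]
(0.185, 0.21) [304 182   6   6  28] [ 0.5391 -0.0715  0.1948] [ 0.532 -0.079  0.188] [ 0.545 -0.065  0.2  ]
sc (0.168, 0.183) [374 150  11   7  44] [0.8383 0.0756 0.1735] [0.837 0.061 0.168] [0.84  0.096 0.181]
sc (0.168, 0.183) [280 160  17  12 130] [0.6098 0.1093 0.1749] [0.599 0.097 0.168] [0.625 0.129 0.179]
sc (0.168, 0.183) [300 214  10  10  67] [ 0.5343 -0.0771  0.1756] [ 0.529 -0.082  0.168] [ 0.545 -0.068  0.183]
sc (0.168, 0.183) [352 216  23  17 245] [ 0.6162 -0.1341  0.1752] [ 0.605 -0.148  0.168] [ 0.632 -0.115  0.179]
sc (0.184, 0.21) [301 206   9  10  77] [ 0.5354 -0.0759  0.1918] [ 0.53  -0.082  0.185] [ 0.543 -0.066  0.196]
```

View pics/topc.png

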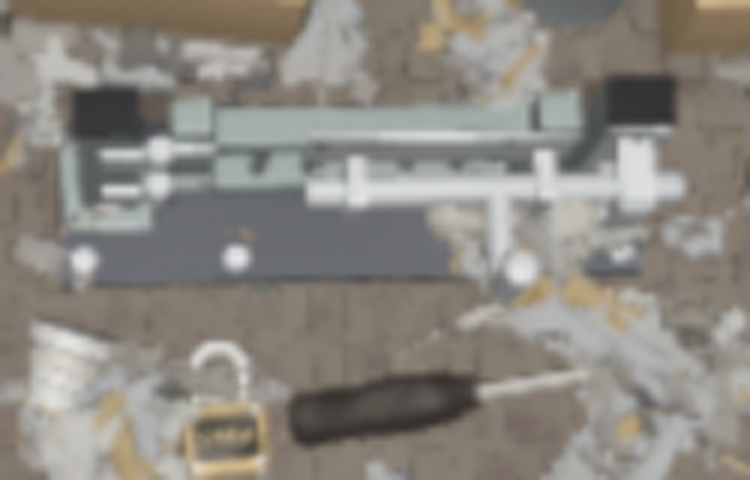

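View pics/scc.png

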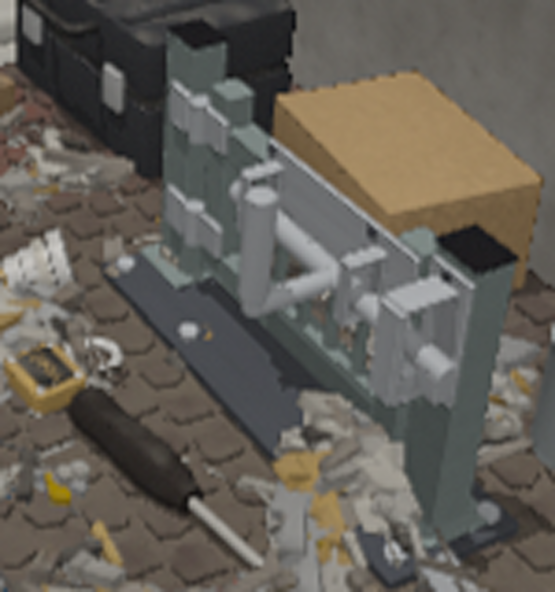

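```bash
cat >> h.py <<'E'
from scipy.spatial.transform import Rotation as R
def inc(s,target,yang=None):
    M=R.from_rotvec(s["tool_rot"]).as_matrix()
    d=M.T@(np.array(target)-np.array(s["position"]))*1000
    a=np.arctan2(M[1,1],M[0,1])
    out=np.round(d,1)
    yaw=None if yang is None else -((np.radians(yang)-a+np.pi)%(2*np.pi)-np.pi)
    return out,yaw,np.degrees(a),np.degrees(np.arccos(-M[2,2]))
E
python3 - <<'E'
from h import *
import cell
print([n for n in dir(cell) if not n.startswith('_')], getattr(cell,'tcp_to_grasp',None))
t=np.load("top0.npz");s=np.load("scene0.npz")
# top view: handle top circle in crop px (521,266)/6
print("top ray",ray(t,220+521/6-.4,140+266/6-.4,0.196))
print("scene ray",ray(s,235+260/3.7-.4,155+194/3.7-.4,0.196))
# bolts: post tops
for p in [(105,111),(640,100)]: print("post",ray(t,220+p[0]/6-.4,140+p[1]/6-.4,0.178))
for p in [(198,35),(478,250)]: print("post sc",ray(s,235+p[0]/3.7-.4,155+p[1]/3.7-.4,0.178))
print(inc(cell.sense(),[0.538,-0.072,0.26],91.6))
E
```

```text
['Unreachable', 'finish_job', 'grab_frame', 'sense', 'tcp_to_grasp'] 0.0187
top ray [ 0.53958859 -0.07149739  0.196     ]
scene ray [ 0.53702708 -0.07274167  0.196     ]
post [0.61297717 0.11373403 0.178     ]
post [ 0.62043954 -0.12986408  0.178     ]
post sc [0.61026111 0.10922878 0.178     ]
post sc [ 0.61807339 -0.13390467  0.178     ]
(array([-518.6, -463.6,  -37.6]), np.float64(-0.46173084183706825), np.float64(65.14477149171346), np.float64(0.10984964485319143))
```

Call:
send_rows(increments=[{"x": -20, "y": -18, "z": -30, "yaw": -0.03}, {"x": -50, "y": -45, "z": -40, "yaw": -0.09}, {"x": -80, "y": -72, "z": -40, "yaw": -0.15}, {"x": -110, "y": -99, "z": -40, "yaw": -0.21}, {"x": -140, "y": -126, "z": -40, "yaw": -0.27}, {"x": -170, "y": -153, "z": -40, "yaw": -0.33}, {"x": -200, "y": -180, "z": -40, "yaw": -0.39}, {"x": -230, "y": -207, "z": -40, "yaw": -0.46}], gripper=1, grip_force=35)

```text
t: 0.9
position: [0.3841, 0.2806, 0.2618]
tool_rot: [0.046, -3.14, 0.003]
force: [0.8, 0.4, 0.7]
finger_gap: 0.0867
```

```bash
python3 - <<'E'
from h import *
import cell
print(cell.sense()["position"],inc(cell.sense(),[0.538,-0.072,0.26],91.6))
E
```

```text
[0.38412145 0.28056413 0.26177273] (array([-143.5, -356.9,    2.2]), np.float64(0.0013022628220511479), np.float64(91.67461416352033), np.float64(0.13500071596297794))
```

Call:
send_rows(increments=[{"x": -17, "y": -43, "z": 0}, {"x": -34, "y": -86, "z": 0}, {"x": -52, "y": -130, "z": 0}, {"x": -70, "y": -174, "z": 0}, {"x": -88, "y": -218, "z": 0}, {"x": -106, "y": -262, "z": 0}, {"x": -124, "y": -308, "z": 0}, {"x": -143.5, "y": -357, "z": 0}])

```text
invalid input
```

Call:
send_rows(increments=[{"x": 0}])

```text
invalid input
```

```bash
python3 - <<'E'
from h import *
import cell
s=cell.sense()
print(s["position"],inc(s,[0.538,-0.072,0.16],91.6),s["force"])
for n in ("wrist","scene"):
    f=cell.grab_frame(n); cv2.imwrite(f"pics/{n}1.png",f["pixels"]); np.savez(f"{n}1.npz",**f,pos=s["position"],rv=s["tool_rot"])
    if n=="wrist": print(f["mtx"],np.round(f["hand_eye"],3))
E
```

```text
[0.38412145 0.28056413 0.26177273] (array([-143.7, -356.7,  102.2]), np.float64(0.0013022628220511479), np.float64(91.67461416352033), np.float64(0.13500071596297794)) [0.76597069 0.44338134 0.70705999]
[[297.31863964   0.         254.03987198]
 [  0.         297.31863964 193.59002309]
 [  0.           0.           1.        ]] [[ 0.    -0.971 -0.24   0.065]
 [ 1.     0.     0.001  0.   ]
 [-0.001 -0.24   0.971 -0.162]
 [ 0.     0.     0.     1.   ]]
```

View pics/wrist1.png

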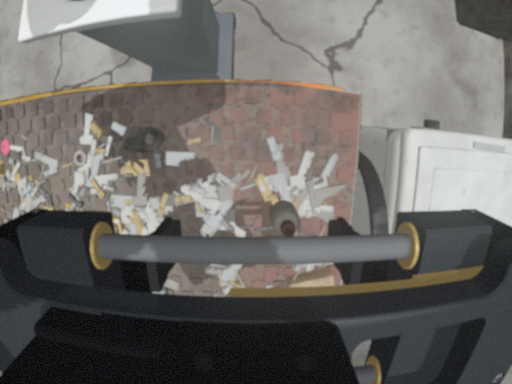

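View pics/scene1.png

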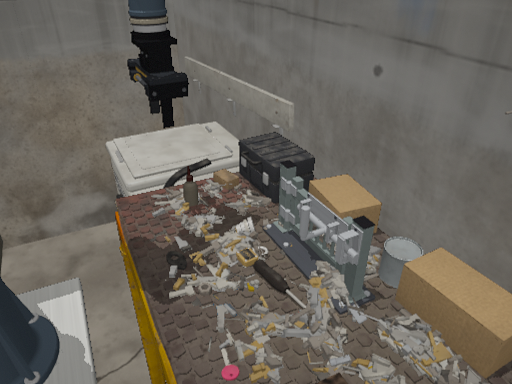

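The arm is still left of the gate (the move was refused), so I'll give every key in every row.

Call:
send_rows(increments=[{"x": -17, "y": -43, "z": 0, "yaw": 0}, {"x": -34, "y": -86, "z": 0, "yaw": 0}, {"x": -52, "y": -130, "z": 0, "yaw": 0}, {"x": -70, "y": -174, "z": 0, "yaw": 0}, {"x": -88, "y": -218, "z": 0, "yaw": 0}, {"x": -106, "y": -262, "z": 0, "yaw": 0}, {"x": -124, "y": -308, "z": 0, "yaw": 0}, {"x": -144, "y": -357, "z": 0, "yaw": 0}])

```text
t: 1.8
position: [0.5364, -0.0735, 0.2625]
tool_rot: [0.034, -3.14, 0.004]
force: [1.0, -0.1, 1.2]
finger_gap: 0.0872
```

Call:
send_rows(increments=[{"x": 0, "y": 0, "z": 0, "yaw": 0}])

```text
t: 1.9
position: [0.5398, -0.0787, 0.2624]
tool_rot: [-0.024, 3.14, -0.009]
force: [-1.0, 0.1, 0.1]
finger_gap: 0.0871
```

```bash
python3 - <<'E'
from h import *
import cell
s=cell.sense()
print(s["position"],inc(s,[0.538,-0.072,0.16],91.6),s["force"])
for n in ("wrist","scene"):
    f=cell.grab_frame(n); cv2.imwrite(f"pics/{n}2.png",f["pixels"]); np.savez(f"{n}2.npz",**f,pos=s["position"],rv=s["tool_rot"])
E
```

```text
[ 0.53976176 -0.07866945  0.26239287] (array([  1.8,   7.3, 102.4]), np.float64(-0.01236336529920301), np.float64(90.89163134777719), np.float64(0.3282066341356679)) [-1.00286338  0.11976839  0.07958428]
```

View pics/wrist2.png

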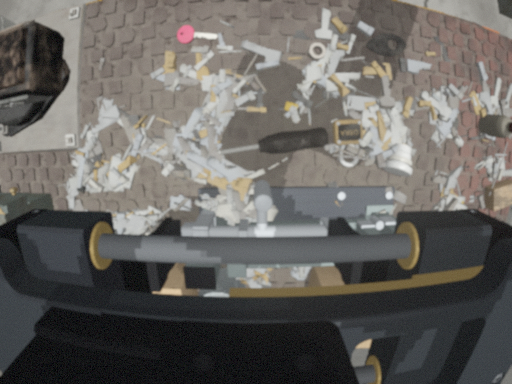

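View pics/scene2.png

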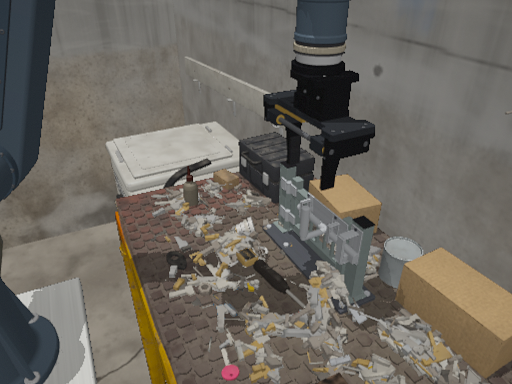

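```bash
cat >> h.py <<'E'
def wray(f,u,v,z):
    K=f["mtx"];p=np.array([(u-K[0,2])/K[0,0],(v-K[1,2])/K[1,1]]);th=np.hypot(*p)
    d=np.r_[p/th*np.sin(th),np.cos(th)]
    H=f["hand_eye"];M=R.from_rotvec(f["rv"]).as_matrix()
    o=M@H[:3,3]+f["pos"];r=M@H[:3,:3]@d
    return o+r*(z-o[2])/r[2]
E
python3 - <<'E'
from h import *
f=np.load("wrist2.npz");a=f["pixels"][160:240,220:310]
cv2.imwrite("pics/w2c.png",cv2.resize(a,None,fx=7,fy=7,interpolation=cv2.INTER_CUBIC))
for p in [(263,199),(263,203)]: print(wray(f,*p,0.196))
E
```

```text
[ 0.53544541 -0.07152455  0.196     ]
[ 0.53875734 -0.07144665  0.196     ]
```

View pics/w2c.png

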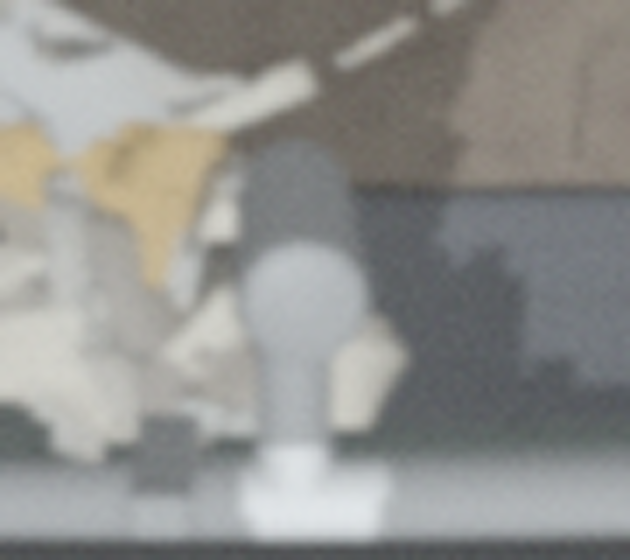

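Call:
send_rows(increments=[{"x": 1.3, "y": 7, "z": 10, "yaw": -0.012}, {"x": 1.3, "y": 7, "z": 30, "yaw": -0.012}, {"x": 1.3, "y": 7, "z": 50, "yaw": -0.012}, {"x": 1.3, "y": 7, "z": 70, "yaw": -0.012}, {"x": 1.3, "y": 7, "z": 88, "yaw": -0.012}, {"x": 1.3, "y": 7, "z": 100, "yaw": -0.012}, {"x": 1.3, "y": 7, "z": 108, "yaw": -0.012}, {"x": 1.3, "y": 7, "z": 109, "yaw": -0.012}])

```text
t: 2.8
position: [0.5339, -0.0658, 0.1519]
tool_rot: [0.05, -3.136, 0.001]
force: [-0.6, 0.0, 0.1]
finger_gap: 0.087
```

```bash
python3 - <<'E'
from h import *
import cell
s=cell.sense()
print(s["position"],inc(s,[0.5385,-0.072,0.153],91.6),s["force"])
for n in ("wrist","scene"):
    f=cell.grab_frame(n); np.savez(f"{n}3.npz",**f,pos=s["position"],rv=s["tool_rot"])
    a=f["pixels"]; a=a[100:292,128:384] if n=="wrist" else a[130:322,220:476]
    cv2.imwrite(f"pics/{n}3.png",cv2.resize(a,None,fx=3,fy=3,interpolation=cv2.INTER_CUBIC))
E
```

```text
[ 0.53388596 -0.06577251  0.15187851] (array([-4.4, -6.4, -1.1]), np.float64(0.004126209664228497), np.float64(91.8364143991464), np.float64(0.2908449178275766)) [-0.56423778  0.03911397  0.12580925]
```

View pics/wrist3.png

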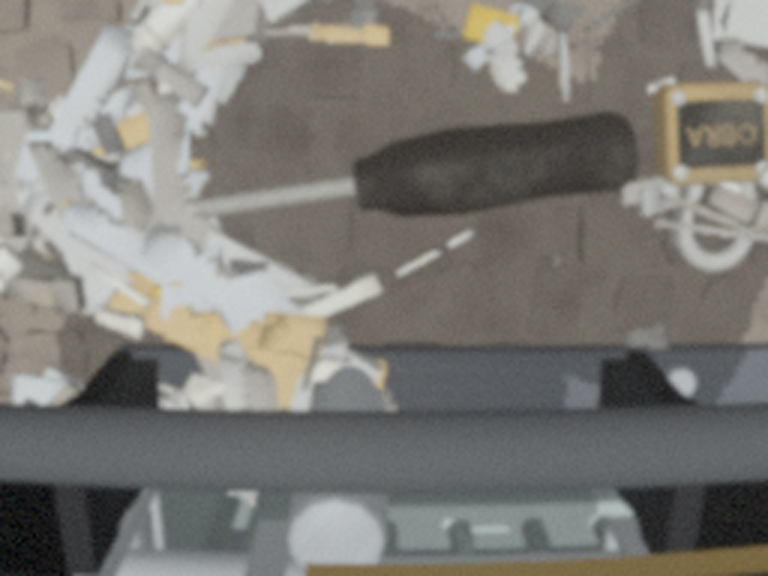

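View pics/scene3.png

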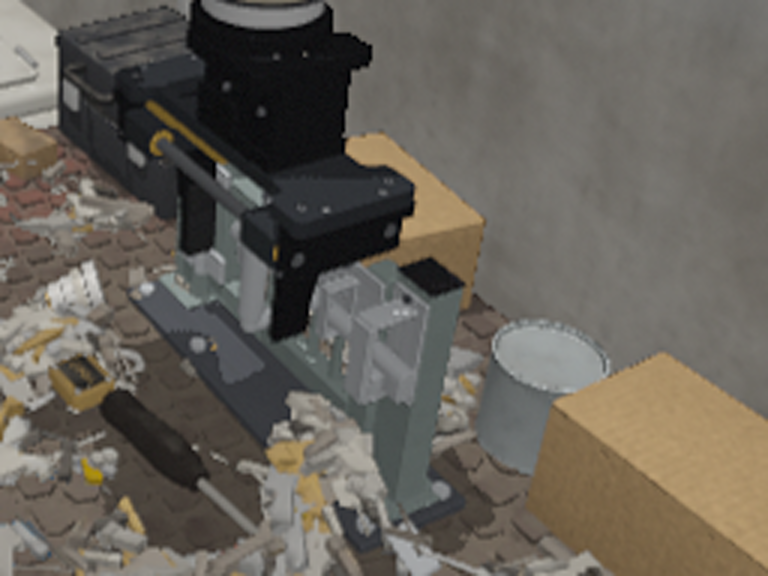

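Call:
send_rows(increments=[{"x": -2, "y": -3, "z": -1, "yaw": 0}, {"x": -4.5, "y": -6, "z": -1, "yaw": 0}, {"x": -4.5, "y": -6, "z": -1, "yaw": 0}, {"x": -4.5, "y": -6, "z": -1, "yaw": 0}])

```text
t: 3.3
position: [0.5398, -0.0728, 0.1543]
tool_rot: [0.048, -3.139, 0.002]
force: [-0.5, -0.2, -0.8]
finger_gap: 0.0873
```

```bash
python3 - <<'E'
from h import *
import cell
for i in range(2):
  s=cell.sense()
  print(s["position"],inc(s,[0.5385,-0.072,0.153],91.6),s["force"],s["t"])
  f=cell.grab_frame("scene")
a=f["pixels"][170:250,270:380];cv2.imwrite("pics/scene4.png",cv2.resize(a,None,fx=7,fy=7,interpolation=cv2.INTER_CUBIC))
E
```

```text
[ 0.53984776 -0.07278333  0.15433587] (array([1.3, 0.8, 1.3]), np.float64(0.0029176928368439548), np.float64(91.76717148546672), np.float64(0.1431331566761272)) [-0.4804396  -0.23553682 -0.7761929 ] 3.3
[ 0.53964614 -0.07265297  0.15421892] (array([1.1, 0.7, 1.2]), np.float64(0.003065034604751382), np.float64(91.77561354691379), np.float64(0.15690900207109776)) [-0.26667796 -0.19270035 -0.05542384] 3.35
```

View pics/scene4.png

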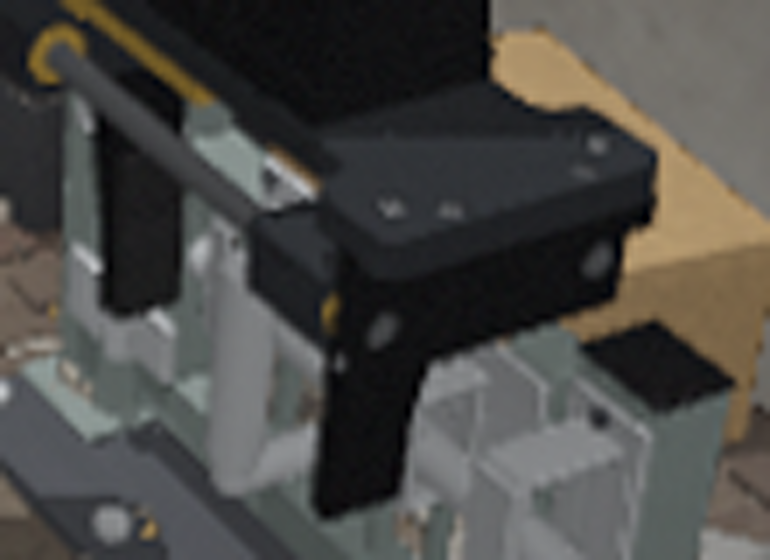

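Call:
send_rows(increments=[{"x": 0.5, "y": 0.5, "z": 1, "yaw": 0}, {"x": 0.5, "y": 0.5, "z": 1, "yaw": 0}, {"x": 0.5, "y": 0.5, "z": 1, "yaw": 0}, {"x": 0.5, "y": 0.5, "z": 1, "yaw": 0}, {"x": 0.5, "y": 0.5, "z": 1, "yaw": 0}, {"x": 0.5, "y": 0.5, "z": 1, "yaw": 0}, {"x": 0.5, "y": 0.5, "z": 1, "yaw": 0}, {"x": 0.5, "y": 0.5, "z": 1, "yaw": 0}], gripper=0, grip_force=35)

```text
t: 4.2
position: [0.539, -0.0721, 0.1531]
tool_rot: [0.049, -3.139, 0.002]
force: [-0.5, 1.0, 0.6]
finger_gap: 0.0309
```

```bash
python3 - <<'E'
from h import *
import cell
s=cell.sense()
print(s["position"],s["force"],s["finger_gap"],inc(s,s["position"],91.6))
f=cell.grab_frame("scene")
a=f["pixels"][170:250,270:380];cv2.imwrite("pics/scene5.png",cv2.resize(a,None,fx=7,fy=7,interpolation=cv2.INTER_CUBIC))
E
```

```text
[ 0.53902258 -0.07208798  0.15314239] [-0.49979253  1.02057304  0.63644396] 0.030905527389578382 (array([0., 0., 0.]), np.float64(0.00316805600795389), np.float64(91.78151623851683), np.float64(0.16534996499671767))
```

View pics/scene5.png

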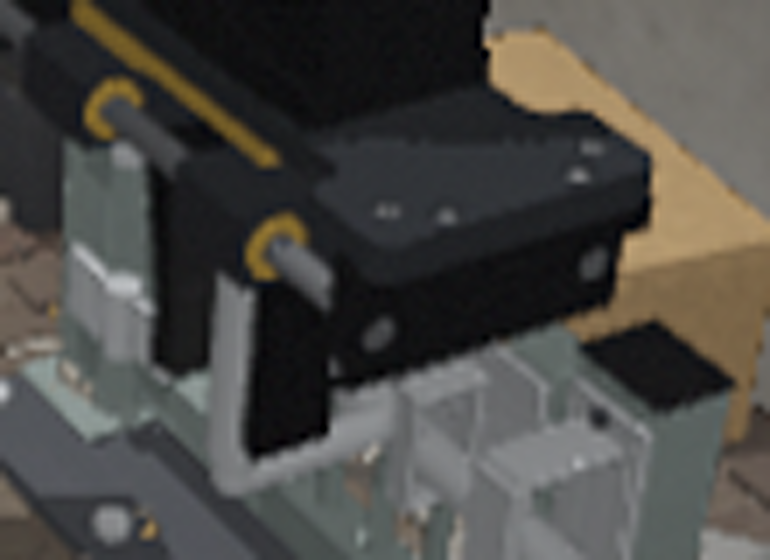

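Call:
send_rows(increments=[{"x": 0, "y": 0, "z": 0, "yaw": 0}, {"x": 0, "y": 0, "z": 0, "yaw": 0}, {"x": 0, "y": 0, "z": 0, "yaw": 0}, {"x": 0, "y": 0, "z": 0, "yaw": 0}, {"x": 0, "y": 0, "z": 0, "yaw": 0}])

```text
t: 4.75
position: [0.539, -0.0721, 0.1531]
tool_rot: [0.049, -3.139, 0.002]
force: [-0.5, -0.1, -0.3]
finger_gap: 0.0154
```

```bash
python3 - <<'E'
from h import *
import cell
s=cell.sense()
print(s["position"],s["force"],s["torque"],s["finger_gap"])
E
```

```text
[ 0.53902255 -0.07214552  0.15313955] [-0.5203106  -0.14060998 -0.25974984] [-0.0417124   0.0515519  -0.00179668] 0.015356520607496654
```

Call:
send_rows(increments=[{"x": 0, "y": 0, "z": -2, "yaw": 0}, {"x": 0, "y": 0, "z": -4, "yaw": 0}, {"x": 0, "y": 0, "z": -6, "yaw": 0}, {"x": 0, "y": 0, "z": -8, "yaw": 0}, {"x": 0, "y": 0, "z": -10.5, "yaw": 0}, {"x": 0, "y": 0, "z": -10.5, "yaw": 0}, {"x": 0, "y": 0, "z": -10.5, "yaw": 0}])

```text
t: 5.45
position: [0.539, -0.0721, 0.1637]
tool_rot: [0.049, -3.139, 0.002]
force: [0.0, -0.5, -3.3]
finger_gap: 0.0152
```

```bash
python3 - <<'E'
from h import *
import cell
s=cell.sense()
print(s["position"],s["force"],s["torque"],s["finger_gap"])
f=cell.grab_frame("scene")
a=f["pixels"][170:250,270:380];cv2.imwrite("pics/scene6.png",cv2.resize(a,None,fx=7,fy=7,interpolation=cv2.INTER_CUBIC))
E
```

```text
[ 0.53897459 -0.07209568  0.16369575] [ 0.01593695 -0.47992515 -3.26233295] [ 0.03138639 -0.02630502 -0.02751142] 0.015184633086175356
```

View pics/scene6.png

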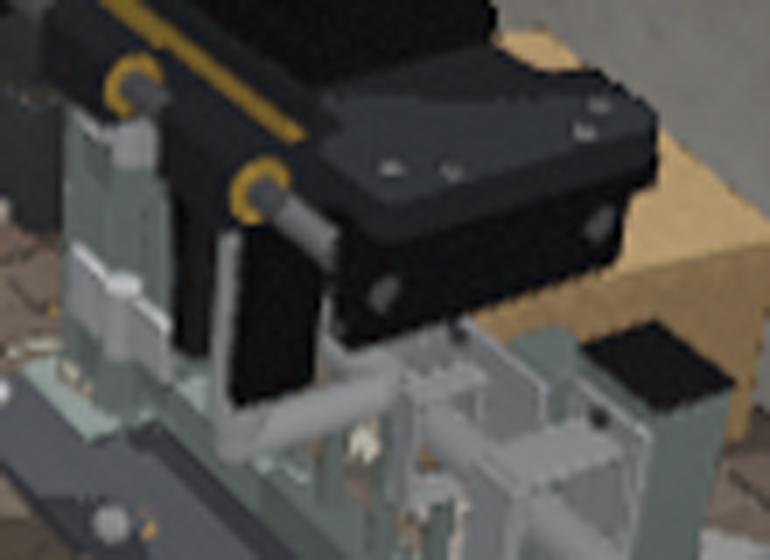

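Call:
send_rows(increments=[{"x": 0, "y": 4, "z": 0, "yaw": 0}, {"x": 0, "y": 9, "z": 0, "yaw": 0}, {"x": 0, "y": 14, "z": 0, "yaw": 0}, {"x": 0, "y": 19, "z": 0, "yaw": 0}, {"x": 0, "y": 24, "z": 0, "yaw": 0}, {"x": 0, "y": 30, "z": 0, "yaw": 0}, {"x": 0, "y": 36, "z": 0, "yaw": 0}, {"x": 0, "y": 40, "z": 0, "yaw": 0}])

```text
t: 6.3
position: [0.5378, -0.0314, 0.1636]
tool_rot: [0.049, -3.139, 0.002]
force: [0.2, -1.3, -2.4]
finger_gap: 0.0149
```

```bash
python3 - <<'E'
from h import *
import cell
s=cell.sense()
print(s["position"],s["force"],s["torque"],s["finger_gap"])
f=cell.grab_frame("scene")
a=f["pixels"][170:250,270:380];cv2.imwrite("pics/scene7.png",cv2.resize(a,None,fx=7,fy=7,interpolation=cv2.INTER_CUBIC))
f=cell.grab_frame("top")
a=f["pixels"][140:220,220:345];cv2.imwrite("pics/top7.png",cv2.resize(a,None,fx=6,fy=6,interpolation=cv2.INTER_CUBIC))
s=cell.sense()
print(s["position"],s["force"],s["torque"],s["finger_gap"])
E
```

```text
[ 0.53775268 -0.0314047   0.16360852] [ 0.16154263 -1.26470372 -2.3507866 ] [-0.19008485 -0.0253927  -0.00735237] 0.01488345409508979
[ 0.53773533 -0.03107339  0.16359396] [ 1.60059452  1.10913212 -2.89790814] [ 0.23523961 -0.0984489   0.04625993] 0.015296051050315887
```

View pics/scene7.png

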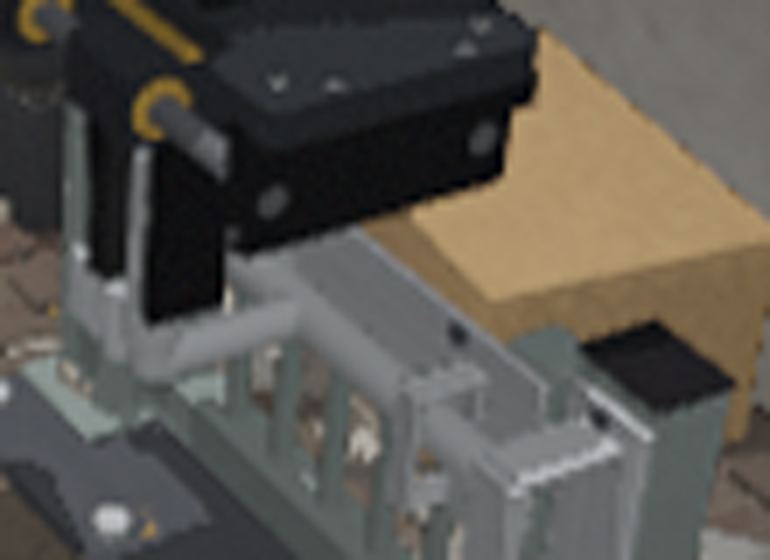

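View pics/top7.png

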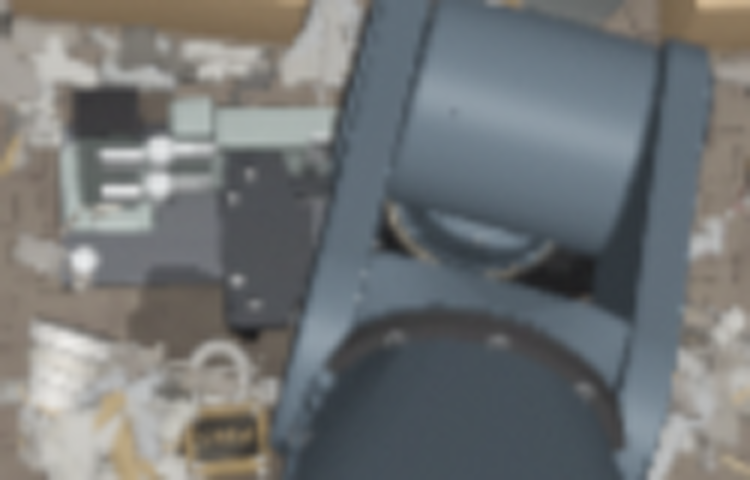

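Call:
send_rows(increments=[{"x": 0, "y": 1.5, "z": 0, "yaw": 0}, {"x": 0, "y": 3, "z": 0, "yaw": 0}, {"x": 0, "y": 3, "z": 0, "yaw": 0}, {"x": 0, "y": 3, "z": 0, "yaw": 0}])

```text
t: 6.8
position: [0.5376, -0.028, 0.1636]
tool_rot: [0.049, -3.139, 0.0]
force: [0.4, -0.8, -2.7]
finger_gap: 0.0152
```

```bash
python3 - <<'E'
from h import *
import cell
s=cell.sense()
print(s["position"],s["force"],s["torque"],s["finger_gap"])
# plan arc: hinge & handle
sy=np.array([-0.030,0.9995]);sx=np.array([0.9995,0.030])
lat=np.array([0.6195,-0.1315]);hin=np.array([0.6120,0.1120])
O=(lat+hin)/2; H=O+0.1*sy; print("O,H",O,H)
p=np.array(s["position"][:2]); r=p-H; print("r in stand",r@sx,r@sy)
M=R.from_rotvec(s["tool_rot"]).as_matrix()
for a in (0.05,.1,.15,.2,.25,.3,.35,.4):
    c,sn=np.cos(-a),np.sin(-a); q=H+np.array([[c,-sn],[sn,c]])@r
    d=M.T@np.r_[q-p,0]*1000; print(a,np.round(q,4),np.round(d,1))
E
```

```text
[ 0.53764826 -0.02800045  0.16358572] [ 0.3794899  -0.80257852 -2.66149934] [-0.09390226 -0.03084804 -0.00817346] 0.015182706294046649
O,H [ 0.61575 -0.00975] [0.61275 0.0902 ]
r in stand -0.07861020736044744 -0.11588829762553855
0.05 [ 0.5318 -0.0241] [5.7 4.1 0. ]
0.1 [ 0.5262 -0.0199] [11.2  8.4  0. ]
0.15 [ 0.5208 -0.0155] [16.4 13.1  0. ]
0.2 [ 0.5157 -0.0107] [21.4 18.   0. ]
0.25 [ 0.5107 -0.0057] [26.2 23.1  0.1]
0.3 [ 5.061e-01 -5.000e-04] [30.7 28.5  0.1]
0.35 [0.5017 0.0049] [34.9 34.   0.1]
0.4 [0.4975 0.0106] [38.9 39.8  0.1]
```

Call:
send_rows(increments=[{"x": 2.7, "y": 2, "z": 0, "yaw": 0.025}, {"x": 5.7, "y": 4.1, "z": 0, "yaw": 0.05}, {"x": 8.5, "y": 6.2, "z": 0, "yaw": 0.075}, {"x": 11.2, "y": 8.4, "z": 0, "yaw": 0.1}, {"x": 13.8, "y": 10.7, "z": 0, "yaw": 0.125}, {"x": 16.4, "y": 13.1, "z": 0, "yaw": 0.15}, {"x": 16.4, "y": 13.1, "z": 0, "yaw": 0.15}, {"x": 16.4, "y": 13.1, "z": 0, "yaw": 0.15}])

```text
t: 7.6
position: [0.5212, -0.0154, 0.1638]
tool_rot: [-0.186, -3.135, 0.001]
force: [1.5, -0.4, -1.5]
finger_gap: 0.0151
```

```bash
cat > st.py <<'E'
from h import *
import cell,sys
s=cell.sense()
print(s["t"],s["position"],s["force"],s["torque"],s["finger_gap"],inc(s,s["position"],91.8)[1:3])
n=sys.argv[1]
f=cell.grab_frame("scene")
a=f["pixels"][150:250,250:380];cv2.imwrite(f"pics/scene{n}.png",cv2.resize(a,None,fx=6,fy=6,interpolation=cv2.INTER_CUBIC))
np.savez(f"scene{n}.npz",**f)
sy=np.array([-0.030,0.9995]);sx=np.array([0.9995,0.030]);H=np.array([0.61275,0.0902])
p=np.array(s["position"][:2]); r=p-H; u,v=r@sx,r@sy
# angle & draw assuming handle 0.080 before gate plane
L=np.hypot(u,v);ang=np.arctan2(-u,-v)-np.arcsin(0.0786/L)
print("gate angle",ang,"draw",0.162-np.sqrt(L*L-0.0786**2))
M=R.from_rotvec(s["tool_rot"]).as_matrix()
for a in (.05,.1,.15,.2,.25):
    c,sn=np.cos(-a),np.sin(-a); q=H+np.array([[c,-sn],[sn,c]])@r
    print(a,np.round(M.T@np.r_[q-p,0]*1000,1))
E
python3 st.py 8
```

```text
7.6 [ 0.52117947 -0.01543142  0.16377319] [ 1.45458689 -0.41346054 -1.51211174] [-0.03257494 -0.40483103  0.01510777] 0.015129303164064294 (np.float64(-0.14985811640241842), np.float64(83.2137624043612))
gate angle 0.14709134459091866 draw 0.04640048160778404
0.05 [5.7 4.1 0. ]
0.1 [11.2  8.4  0. ]
0.15 [16.4 13.   0. ]
0.2 [21.4 17.9  0. ]
0.25 [26.2 23.   0. ]
```

View pics/scene8.png

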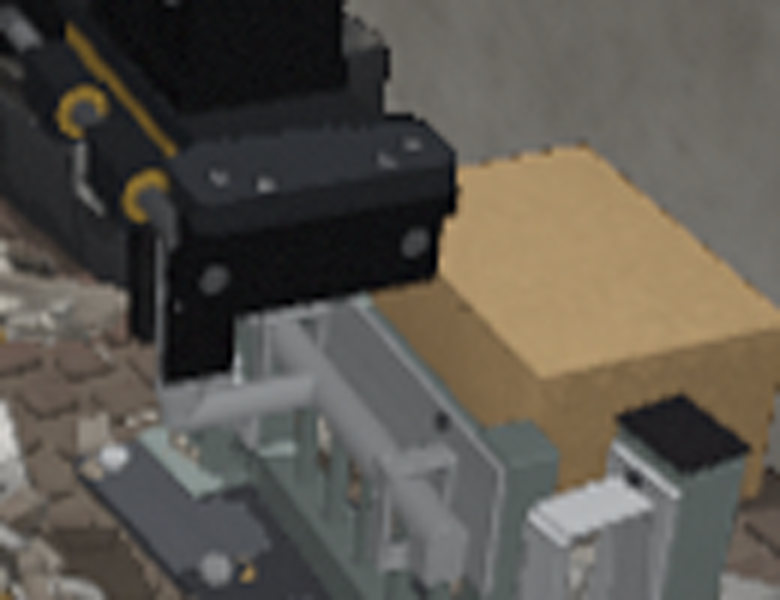

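The gate is opening: the bolt end (about 440,550) is clear of the keeper (590,510), and the force is about 1.5 N. I'll swing a further 0.22 rad.

Call:
send_rows(increments=[{"x": 2.7, "y": 2, "z": 0, "yaw": 0.025}, {"x": 5.7, "y": 4.1, "z": 0, "yaw": 0.05}, {"x": 11.2, "y": 8.4, "z": 0, "yaw": 0.1}, {"x": 16.4, "y": 13, "z": 0, "yaw": 0.15}, {"x": 21.4, "y": 17.9, "z": 0, "yaw": 0.2}, {"x": 23.3, "y": 19.9, "z": 0, "yaw": 0.22}, {"x": 23.3, "y": 19.9, "z": 0, "yaw": 0.22}, {"x": 23.3, "y": 19.9, "z": 0, "yaw": 0.22}])

```text
t: 8.45
position: [0.501, 0.0068, 0.1639]
tool_rot: [-0.528, -3.097, 0.001]
force: [3.1, -0.1, -2.4]
finger_gap: 0.0149
```

Call:
send_rows(increments=[{"x": 0, "y": 0, "z": 0, "yaw": 0}, {"x": 0, "y": 0, "z": 0, "yaw": 0}, {"x": 0, "y": 0, "z": 0, "yaw": 0}, {"x": 0, "y": 0, "z": 0, "yaw": 0}, {"x": 0, "y": 0, "z": 0, "yaw": 0}])

```text
t: 8.95
position: [0.5011, 0.0068, 0.1639]
tool_rot: [-0.528, -3.097, 0.001]
force: [2.8, 0.0, -2.8]
finger_gap: 0.0149
```

```bash
python3 st.py 9; python3 - <<'E'
from h import *
f=np.load("scene9.npz");W=cloud(f)
# leaf front/top: points of z 0.145..0.161 in leaf area, excluding arm
m=(W[...,2]>0.150)&(W[...,2]<0.1615)&(W[...,0]>0.5)&(W[...,0]<0.66)&(abs(W[...,1])<0.1)
P=W[m][:,:2];print(len(P))
v,u=np.nonzero(m);
vx,vy,x0,y0=cv2.fitLine(P.astype(np.float32),cv2.DIST_HUBER,0,.01,.01).ravel();print(vx,vy,np.degrees(np.arctan2(vx,vy)))
E
```

```text
8.95 [0.50109827 0.00675849 0.16394821] [ 2.84755014  0.0458591  -2.79702259] [-0.04961213 -0.56429633  0.02604705] 0.014851812424485753 (np.float64(-0.36942661941419486), np.float64(70.63341386778092))
gate angle 0.3598731388633237 draw 0.04689701963456641
0.05 [ 5.7  4.  -0. ]
0.1 [11.2  8.3 -0. ]
0.15 [16.4 12.9 -0. ]
0.2 [21.4 17.7 -0. ]
0.25 [26.2 22.8 -0. ]
351
0.32535455 0.9455921 18.987055
```

View pics/scene9.png

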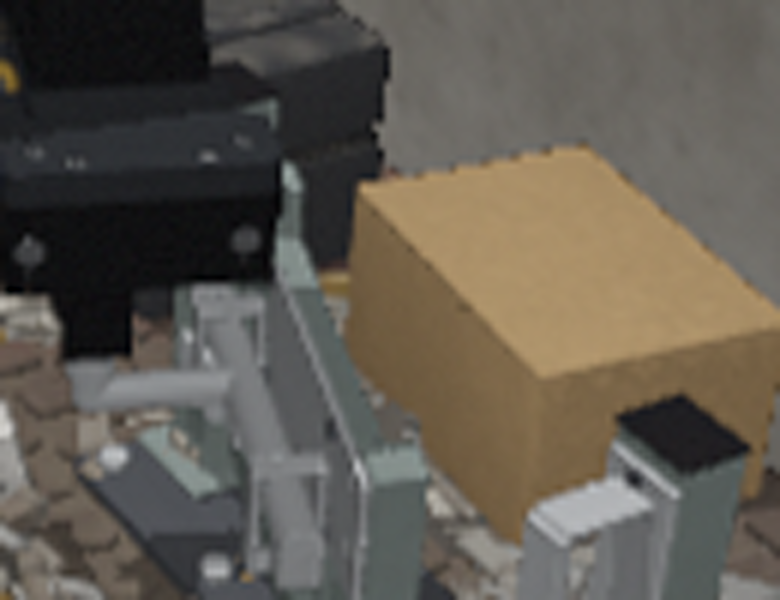

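```bash
python3 -c "
import cell;print(cell.finish_job());s=cell.sense();print(s['t'],s['position'],s['force'],s['finger_gap'])"
```

```text
the job is handed in; nothing more can be done
None
the job is handed in; nothing more can be done
```

I gripped the handle, lifted the bolt 10.5 mm and drew it about 44 mm along the gate with it still lifted. I then swung the gate open about the hinge and handed the job in at about 9 s, still gripping and holding. No verdict came back.

**Last checks:**
- **Gate angle:** 0.36 rad from the arm's pose. A line fitted to the leaf in the scene camera gave 20.7°, which agrees.
- **Bolt draw:** about 46 to 47 mm by my estimate. The bolt's end is visibly clear of the keeper.
- **Holding:** the pose stayed steady to 0.1 mm over 0.5 s. About 2.8 N of spring pull and 2.8 N of bolt weight were felt at the wrist.
- **Grip:** the finger gap was 14.9 mm at a 35 N setting. That is slightly under the 16 mm handle, probably from pad squeeze or calibration.

**Trouble on the way:** one pair of move calls was refused for missing keys, so nothing moved. The first descent also ended about 8 mm off, because its start pose was read while the arm was still settling. I corrected that before closing the fingers.

**Not checked:** I did not measure the padlock, screwdriver and oil bottle again at the end. The fingertips stayed above 0.15 m throughout, clear of all of them.

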